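Bring a reloaded label dispenser back into service

ROBOT

A 7-joint arm with a two-finger parallel gripper is mounted at the origin on the work surface. World frame = base frame: x ahead of the robot, y to its left, z up, the work surface at z = 0. Lengths are in m, angles in rad, forces in N, time in s.
With the tool pointing down it reaches from about 0.425 to 0.875 m from the base axis. Payload 4.7 kg.
Tool frame: the origin (TCP) lies at the very end of the fingers, on their centre line; the grasp point (between the pads) lies 19 mm behind it; z points along the fingers, y is the direction in which the jaws open and shut (so a half turn about z gives the same grasp; the last joint's range is limited). The gripper opens to 87 mm and grips with 3 to 60 N. Pads are 19 mm wide; open, the fingers measure 117 mm over their backs; the gripper's body (75 mm by 190 mm) begins 51 mm behind the grasp point.
Start: joints at [1.234, 0.321, -0.07, 1.45, 0.023, 1.371, -0.057], TCP at [0.223, -0.61, 0.223] pointing down, gripper open.
Joint ranges: [-2.86, 2.86], [-0.3, 2.09], [-1.38, 1.24], [0.06, 2.45], [-1.56, 4.7], [0.09, 2.05], [-2.69, 2.69]. Speed limits (rad/s): [2.57, 2.57, 3.14, 3.14, 3.14, 3.14, 3.14].

INTERFACE

Orientations are given as a rotation vector (axis times angle).
In Python, from bench import ctrl, get_image, camera_info gives the robot as it stands.
- The arm moves only by the tool carry_out, never from a script. Its argument "commands" is a list of rows, each an object of numbers: "tx", "ty", "tz": the shift along the tool's x, y, z in m; "rx", "ry", "rz": the turn, a rotation vector about the tool's x, y, z in rad; "jaw": the opening, from 0 (shut) to 1 (fully open). In form: [{"tx": .., "ty": .., "tz": .., "rx": .., "ry": .., "rz": .., "jaw": ..}, ...]. A call has 1 to 12 rows; each row is the pose to reach, as a shift and turn from the pose commanded when the call began, along the tool's axes at that moment; what a row does not reach only later rows make up. A row lasts 1/8 s, in which the tool goes at most 62.5 mm and 10.7 degrees, less where a joint would pass 70% of its speed; a pose out of reach is approached as far as the arm can. A call with a gripper value outside its range is refused whole. The fingers move at their own pace and stop on an object; "grip_force" is the grip in N (left out, the last holds). Time passes only in rows, so rows that repeat a pose let the fingers close. It gives the time, the measured TCP pose, the force and the opening at its end, in the units of the state.
- ctrl.get_state(): the state, without advancing time (a new reading comes with each control period).
- get_image(name): name is "scene" or "top" or "wrist"; returns the picture (400x640x3 uint8, red, green, blue); there is no depth.
- camera_info(name): a dict with "intrinsics" (3x3 intrinsics, pixels), "R" (3x3) and "t" (3): a world point X has camera coordinates R X + t. Camera axes: x right, y down, z forward; pixel columns grow to the right and rows downward; lengths in m; the calibration is good to about 2 mm. A picture is of the moment at which its call begins: read the wrist's pose just before it. camera_info takes no time and is no camera call; for the wrist camera it gives the pose at the moment of the call.
- ctrl.close_job(): hands the job in, once; it reports no verdict.
The state is a dict: "time": time; "joint_positions": joint angles; "qd": joint speeds; "joint_torque": joint torques, N m; "position": TCP position; "tool_rot": TCP orientation; "ft_force": force on the tool from outside, world axes, zero at the start; "torque": the same for the moment, N m; "grip_width": opening from 0.0 (shut) to 1.0 (fully open).
Only numpy, scipy, OpenCV 4.12 (cv2) and the standard library are available. Lean on these libraries where they do the work, as an engineer would, in place of code of your own. Each camera call takes 0.05 s, during which the arm holds its last target.

TASK

The label dispenser has just been reloaded: push its raised yellow cover down flat, then press the orange-marked end of the white rocker fully down to switch the power on, then press the square blue key fully in so that it stays down, and last press the round green start button all the way in and let it come back up. Keep to that order, do not press the red stop button and do not raise the cover any further. Leave the loose rolls, mug, jar, cardboard core and screwdriver where they are.

Things in the scene. Friction and masses are not known exactly. Their poses are not given: they have to be found in the camera images.
- machine: Grey label dispenser fixed to the bench, 260 (x) x 200 (y) x 90 mm, carrying a green label roll on two arms above its far half (top of the roll 193 mm above the bench). Origin at the centre of its underside; its x axis points from the front edge towards the roll. Its position and yaw vary, and it may stand on either side of the bench.
- cover (a joint): Opening angle of the dispenser's yellow cover, a flat plate 140 mm long, 172 mm wide and 7 mm thick, hinged on its roll-side edge (hinge line along the machine's y, 96 mm above the bench, 30 mm from the machine's origin towards the roll); the free edge looks along the machine's -x. 0 = shut, flat and level, 0.45 to 0.85 rad at the start. The hinge is stiff: it stays where it is left and needs about 2 to 3 N pressing down near the free edge.
- cover_push (a point): Point on the upper face of the cover, on its centre line, 110 mm from the hinge (30 mm from the free edge). It moves with the cover; shut, it lies 103 mm above the bench. Axes: x along the cover from free edge to hinge, y along the hinge, z out of the upper face.
- panel: Grey control box fixed to the bench, 200 x 200 x 50 mm, origin at the centre of its underside. Four controls sit on its top in a 2 x 2 square with centres 96 mm apart (48 mm either way from the middle): rocker, blue key, green button, red button; which one sits where varies. The box's position and yaw vary, and it may stand on either side of the bench.
- rocker (a joint): Angle of the white power rocker: 0 (up to 0.05 at the start) = off, orange-marked end up; 0.44 = on, orange-marked end fully down. It stays where it is left; pressing it there takes about 1.5 N near the tip of the orange-marked end, more nearer the pivot.
- rocker_on_end (a point): Point on the top face at the orange-marked end of the white rocker, 28 mm from its pivot (9 mm from the paddle's end). The rocker paddle is 74 mm long (along the panel's x, orange-marked end towards +x) and 36 mm wide, and tilts about the panel's y, about 0.22 rad either way from level. The point is 80 mm above the bench when off and about 12 mm lower when on.
- blue (a joint): Travel of the square blue key: 0 = out, 0.008 m = fully in. It has no return spring and stays in when pushed; takes about 3 N.
- blue_top (a point): Centre of the top face of the square blue key, 36 x 36 mm, in a black frame; 76 mm above the bench when out. Moves straight down 8 mm.
- green (a joint): Travel of the round green start button: 0 = up, 0.006 m = fully in. Springs back when released; fully in takes 5 N.
- green_top (a point): Centre of the top face of the round green start button, 36 mm across, in a round black housing; 72 mm above the bench when up. Moves straight down 6 mm.
- red (a joint): Travel of the round red stop button: 0 = up, 0.006 m = fully in; springs back. Must not be pressed.
- red_top (a point): Centre of the top face of the round red stop button, same shape as the green one. To be left alone.
- roll_orange: Loose roll, orange ring 90 mm across, 50 mm high, lying flat; origin at the centre of its underside. Stands in front of the dispenser. To be left alone.
- roll_teal: Loose roll, green ring 80 mm across, 45 mm high, lying flat; origin at the centre of its underside. Stands in front of the control box. To be left alone.
- roll_white: Loose roll, white ring 100 mm across, 60 mm high, lying flat; origin at the centre of its underside. Bystander at the left.
- core: Loose cardboard core standing upright, 38 mm across, 100 mm high; origin at the centre of its underside. Bystander at the right.
- mug: Loose blue mug, 80 mm across, 90 mm high, origin at the centre of its underside. Bystander at the back.
- jar: Loose white jar with a red cap, 64 mm across, 90 mm high, origin at the centre of its underside. Bystander at the back.
- driver: Loose screwdriver with a yellow handle, 200 mm long, 26 mm thick, lying between dispenser and control box; origin on the bench at the middle of its length, x towards its tip. Bystander.

How it is judged:
By the outcome, as a careful person would: the job done as asked, in the order asked, and still so for the second after the job is handed in, with the robot touching nothing.
It also fails if it takes over 54 s, if anything falls off the work surface, if the arm or the gripper's body presses on something with over 40 N, if the wrist force passes 120 N, or if a joint passes its speed limit or range.

## Working session

There is one attempt and no reset: what is moved stays moved. The work goes in short steps, Python scripts to look and compute and a tool call to move; the robot and the scene stay as the last step left them, time stands still between calls to the robot, and variables do not carry over. Pictures are saved under pics/ and viewed, and the job is handed in when it is done.

Besides the shell and the picture viewer there is one more tool, called after "Call:" as a command line: name --argument value ..., lists and objects as JSON in quotes. carry_out: Moves the arm, as the interface text tells. Its arguments: {"type":"object","properties":{"commands":{"type":"array"},"grip_force":{"type":"number"}},"required":["commands"]}

```bash
mkdir -p pics; python3 - <<'E'
from bench import ctrl,get_image,camera_info
import cv2
s=ctrl.get_state();print(s)
for n in("scene","top"):
    im=get_image(n);cv2.imwrite(f"pics/{n}0.png",im[:,:,::-1]);c=camera_info(n);print(n,c)
E
ls
```

```text
{'time': 0.0, 'joint_positions': array([ 1.23409905,  0.32184939, -0.0700995 ,  1.45169417,  0.02258958,
        1.3708058 , -0.05681769]), 'qd': array([ 6.90411622e-04, -1.67238940e-05, -2.95189085e-03,  7.35218563e-04,
        4.92688373e-04,  1.40452154e-05, -2.51124874e-05]), 'joint_torque': array([ 9.75880430e-04, -4.91290784e+01, -4.03595427e-01, -3.12524736e+01,
       -6.41063601e-02,  4.37052338e-02,  1.71541378e-04]), 'position': array([ 0.22313971, -0.60989359,  0.22143488]), 'tool_rot': array([-3.09146383e+00, -5.48068102e-01,  6.69992264e-04]), 'ft_force': array([ 0.60355107,  0.26011816, -0.2702109 ]), 'torque': array([-0.04133173,  0.02560518,  0.01909754]), 'grip_width': 0.9942214159631005}
scene {'intrinsics': array([[495.39370112,   0.        , 313.51917234],
       [  0.        , 495.39370112, 200.06070394],
       [  0.        ,   0.        ,   1.        ]]), 'R': array([[ 0.53639273,  0.84395049, -0.00551494],
       [ 0.47189047, -0.305326  , -0.82710061],
       [-0.69971582,  0.4410483 , -0.56202684]]), 't': array([-0.29011462, -0.1702913 ,  2.10287093])}
top {'intrinsics': array([[436.8804335 ,   0.        , 326.55833744],
       [  0.        , 436.8804335 , 200.52711213],
       [  0.        ,   0.        ,   1.        ]]), 'R': array([[ 0.0204339 , -0.99962327,  0.01832439],
       [-0.9821542 , -0.0234975 , -0.18660387],
       [ 0.18696415, -0.01418433, -0.98226433]]), 't': array([-0.03171913,  0.56521836,  1.17470181])}
pics
```

View pics/scene0.png

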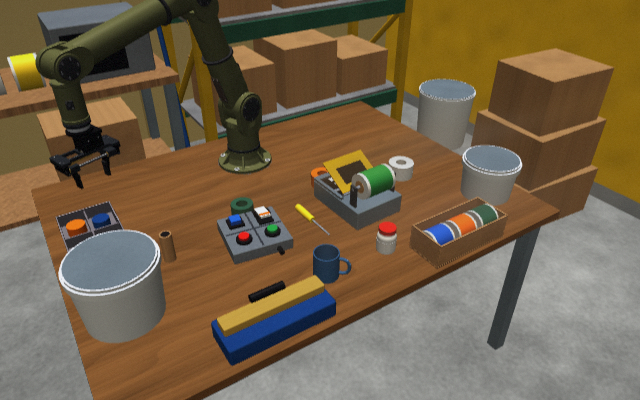

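View pics/top0.png

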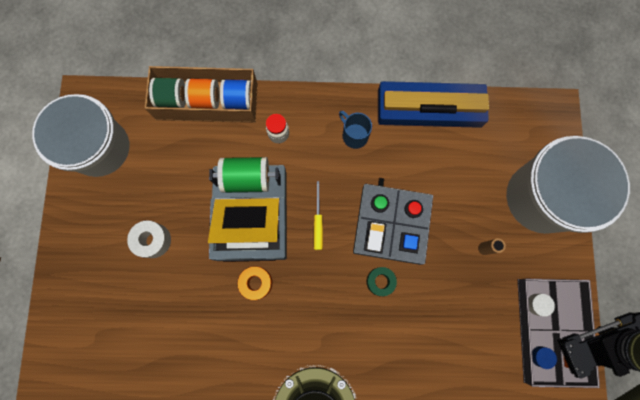

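```bash
cat > h.py <<'E'
import numpy as np,cv2
def ray(c,u,v):
    K,R,t=c['intrinsics'],c['R'],c['t']
    d=R.T@np.linalg.solve(K,[u,v,1.]);return -R.T@t,d
def onz(c,u,v,z):
    o,d=ray(c,u,v);return o+d*(z-o[2])/d[2]
def proj(c,X):
    p=c['intrinsics']@(c['R']@np.asarray(X)+c['t']);return p[:2]/p[2]
def two(c1,p1,c2,p2):
    o1,d1=ray(c1,*p1);o2,d2=ray(c2,*p2)
    a=np.linalg.lstsq(np.c_[d1,-d2],o2-o1,rcond=None)[0]
    A,B=o1+d1*a[0],o2+d2*a[1];return (A+B)/2,np.linalg.norm(A-B)
E
python3 - <<'E'
import cv2,numpy as np
from bench import camera_info
from h import *
for n,(x0,y0,x1,y1),k in(("top",(200,140,450,310),3.2),("scene",(210,140,410,270),4)):
    im=cv2.imread(f"pics/{n}0.png");c=camera_info(n)
    hsv=cv2.cvtColor(im,cv2.COLOR_BGR2HSV)
    for name,lo,hi in(("green",(50,130,60),(75,255,255)),("red",(0,190,90),(4,255,255)),("red2",(174,190,90),(180,255,255)),("blue",(105,150,80),(120,255,255)),("orange",(8,170,150),(20,255,255)),("white",(0,0,190),(180,50,255)),("yellow",(20,150,100),(30,255,255))):
        m=cv2.inRange(hsv,lo,hi);m[:y0]=0;m[y1:]=0;m[:,:x0]=0;m[:,x1:]=0
        N,l,st,ce=cv2.connectedComponentsWithStats(m)
        for i in range(1,N):
            if st[i,4]>15: print(n,name,ce[i].round(1),st[i], onz(c,*ce[i],.075).round(4))
    cv2.imwrite(f"pics/{n}0c.png",cv2.resize(im[y0:y1,x0:x1],None,fx=k,fy=k,interpolation=cv2.INTER_CUBIC))
E
```

```text
top green [241.5 174.5] [ 223  158   38   34 1239] [0.6298 0.2194 0.075 ]
top green [380.2 202. ] [374 196  14  13 147] [ 0.561  -0.1672  0.075 ]
top green [381.2 281. ] [368 268  27  27 315] [ 0.3461 -0.1694  0.075 ]
top red [414.4 207.7] [408 201  14  14 141] [ 0.5472 -0.2618  0.075 ]
top blue [410.4 241.7] [403 234  16  16 202] [ 0.4532 -0.2493  0.075 ]
top orange [253.2 282.4] [237 267  34  33 679] [0.3355 0.1715 0.075 ]
top white [262.8 173.2] [261 159   5  30 118] [0.6349 0.1604 0.075 ]
top white [219.9 173.9] [218 160   5  29 117] [0.6301 0.2794 0.075 ]
top white [374.8 240. ] [368 230  15  21 237] [ 0.4557 -0.1523  0.075 ]
top white [246.3 244.7] [227 242  41   6 189] [0.4351 0.1954 0.075 ]
top yellow [244.1 222. ] [ 208  198   71   45 1986] [0.4967 0.2048 0.075 ]
top yellow [318.  231.7] [314 214   9  36 318] [0.4747 0.0027 0.075 ]
top yellow [377.1 227.4] [371 225  13   6  57] [ 0.4903 -0.1585  0.075 ]
top yellow [258.2 288. ] [244 272  26  27 283] [0.3213 0.1576 0.075 ]
scene green [378.6 177.2] [361 165  32  28 501] [0.5107 0.3058 0.075 ]
scene green [271.8 228. ] [267 224  11   9  67] [ 0.5686 -0.1754  0.075 ]
scene red [387.2 227.8] [379 222  18  13 182] [0.7678 0.1354 0.075 ]
scene red [243.2 236. ] [238 232  11   9  71] [ 0.5562 -0.2705  0.075 ]
scene blue [234.6 218.9] [229 214  12  11  99] [ 0.4588 -0.2545  0.075 ]
scene orange [317.4 170.6] [311 167  17  10  92] [0.347  0.1413 0.075 ]
scene white [399.6 162. ] [389 157  21  11 146] [0.466  0.4455 0.075 ]
scene white [389.7 169.3] [385 164  10  12  29] [0.4887 0.3772 0.075 ]
scene white [365.3 179.4] [360 174  10  13  35] [0.4959 0.2553 0.075 ]
scene white [260.5 209.7] [255 206  13   8  61] [ 0.4581 -0.1589  0.075 ]
scene white [384.6 237.6] [379 235  12   5  17] [0.8024 0.0966 0.075 ]
scene yellow [344.9 167.2] [323 150  50  44 712] [0.3829 0.2435 0.075 ]
scene yellow [304.2 212.3] [295 203  20  20 161] [ 0.5514 -0.043   0.075 ]
```

View pics/top0c.png

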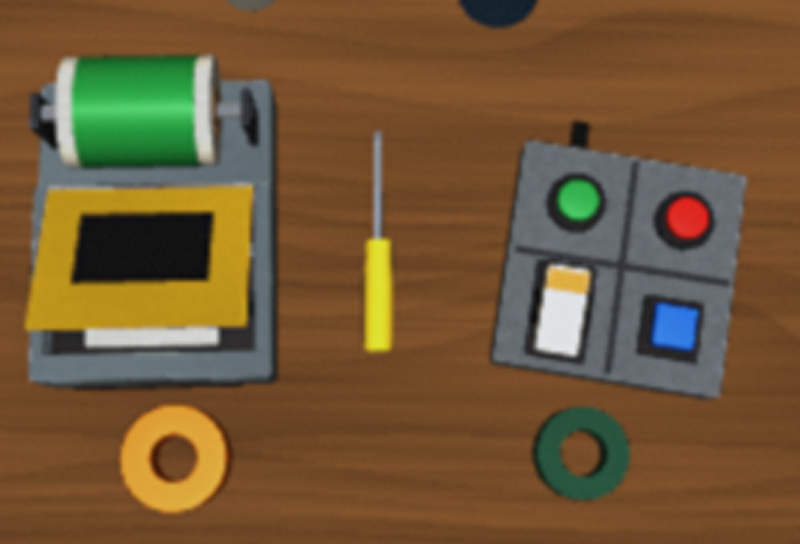

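View pics/scene0c.png

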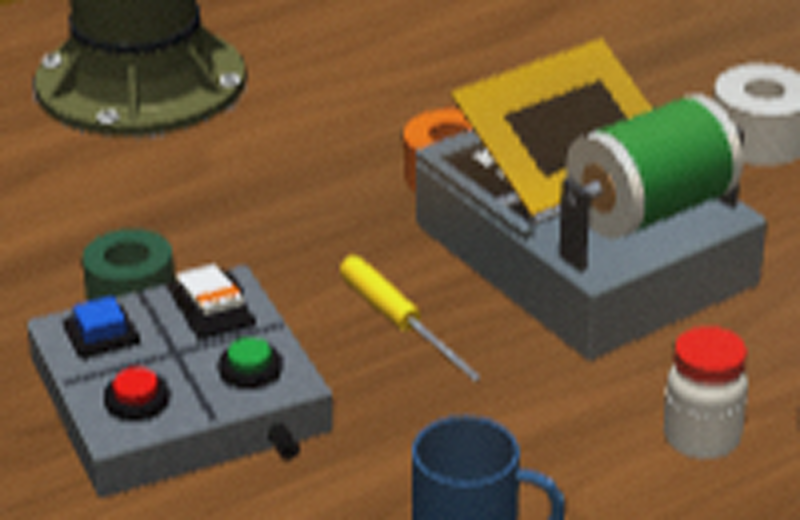

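```bash
python3 - <<'E'
from bench import camera_info
from h import *
T=camera_info("top");S=camera_info("scene")
fr,r=two(T,(277.2,241.9),S,(323.25,163.25));fl,r2=two(T,(208.1,242.5),S,(360.5,150))
hr,r3=two(T,(279.1,197.8),S,(344.25,193))
hl=onz(T,215,198.4,.103)
print("free R",fr,r,"L",fl,r2,np.linalg.norm(fr-fl)); print("hingeR",hr,r3,onz(T,279.1,197.8,.103),"hl",hl)
for n,a,b in(("g",(380.2,202.),(271.8,228.)),("r",(414.4,207.7),(243.2,236.)),("b",(410.4,241.7),(234.6,218.9)),("w",(374.8,240),(260.5,209.7))):
    print(n,two(T,a,S,b),onz(T,*a,dict(g=.072,r=.072,b=.076,w=.075)[n]),onz(S,*b,dict(g=.072,r=.072,b=.076,w=.075)[n]))
m=[onz(T,*p,.09) for p in((200+30/3.2,140+380/3.2),(200+273/3.2,140+378/3.2),(200+272/3.2,140+82/3.2))];print(m)
print(onz(T,377.1,227.4,.079))
E
```

```text
free R [0.43744472 0.10553801 0.16185971] 0.003468459861939318 L [0.43130652 0.27643806 0.16193577] 0.00019523349088070352 0.1710102660555957
hingeR [0.56161292 0.11081454 0.10262272] 0.002916788514320104 [0.56077857 0.10950651 0.103     ] hl [0.55500738 0.28122138 0.103     ]
g (array([ 0.56152183, -0.16984579,  0.06836501]), np.float64(0.0036323760200550844)) [ 0.56166328 -0.16772195  0.072     ] [ 0.56489492 -0.17352376  0.072     ]
r (array([ 0.54795695, -0.26519311,  0.06734126]), np.float64(0.0034074294531389123)) [ 0.54786234 -0.26262027  0.072     ] [ 0.55251692 -0.2688501   0.072     ]
b (array([ 0.4531372 , -0.25132805,  0.07015862]), np.float64(0.0019752309258723242)) [ 0.45298942 -0.24920616  0.076     ] [ 0.46007802 -0.25503889  0.076     ]
w (array([ 0.45490973, -0.15478853,  0.0713629 ]), np.float64(0.004496185493941485)) [ 0.45556108 -0.15231628  0.075     ] [ 0.45839429 -0.15886217  0.075     ]
[array([0.39463651, 0.28817178, 0.09      ]), array([0.40058636, 0.08765938, 0.09      ]), array([0.65423699, 0.09817312, 0.09      ])]
[ 0.4896771  -0.15809716  0.079     ]
```

```bash
cat >> h.py <<'E'
from scipy.spatial.transform import Rotation as Ro
def go(tgt,yaw=None):
    from bench import ctrl
    s=ctrl.get_state();R=Ro.from_rotvec(s['tool_rot']).as_matrix()
    print("t %.2f"%s['time'],"pos",s['position'].round(4),"F",s['ft_force'].round(1),"grip %.2f"%s['grip_width'],"tool z",R[:,2].round(3),"q",s['joint_positions'].round(2))
    for p in tgt: print(p,"shift",(R.T@(np.array(p)-s['position'])).round(4))
    if yaw is not None:
        W=Ro.from_euler('z',yaw).as_matrix()@np.diag([1.,-1,-1]); print("rot",Ro.from_matrix(R.T@W).as_rotvec().round(4))
E
python3 -c "
from h import *
go([(.45,-.30,.27),(.5,-.2,.27),(.47,.1,.27),(.448,.192,.23)],.035)"
```

```text
t 0.10 pos [ 0.2232 -0.6099  0.2216] F [-0.7 -1.1  0.7] grip 1.00 tool z [-0.001  0.002 -1.   ] q [ 1.23  0.32 -0.07  1.45  0.02  1.37 -0.06]
(0.45, -0.3, 0.27) shift [ 0.3195 -0.2132 -0.0481]
(0.5, -0.2, 0.27) shift [ 0.4009 -0.2899 -0.048 ]
(0.47, 0.1, 0.27) shift [ 0.4758 -0.5819 -0.0475]
(0.448, 0.192, 0.23) shift [ 0.4868 -0.6758 -0.0073]
rot [-0.0017  0.0004  0.3159]
```

Call:
carry_out --commands '[{"tx": 0.04, "ty": -0.027, "tz": -0.05, "rz": 0.05, "jaw": 0}, {"tx": 0.09, "ty": -0.06, "tz": -0.05, "rz": 0.1, "jaw": 0}, {"tx": 0.14, "ty": -0.095, "tz": -0.05, "rz": 0.15, "jaw": 0}, {"tx": 0.19, "ty": -0.13, "tz": -0.05, "rz": 0.2, "jaw": 0}, {"tx": 0.24, "ty": -0.165, "tz": -0.05, "rz": 0.25, "jaw": 0}, {"tx": 0.29, "ty": -0.195, "tz": -0.05, "rz": 0.316, "jaw": 0}, {"tx": 0.34, "ty": -0.235, "tz": -0.05, "rz": 0.316, "jaw": 0}, {"tx": 0.38, "ty": -0.275, "tz": -0.05, "rz": 0.316, "jaw": 0}, {"tx": 0.4, "ty": -0.31, "tz": -0.05, "rz": 0.316, "jaw": 0}, {"tx": 0.41, "ty": -0.34, "tz": -0.05, "rz": 0.316, "jaw": 0}, {"tx": 0.41, "ty": -0.34, "tz": -0.05, "rz": 0.316, "jaw": 0}]'

```text
invalid input
```

```bash
python3 -c "
from h import *
go([(.48,0,.27),(.448,.192,.27),(.448,.192,.19)],.035)"
```

```text
t 0.10 pos [ 0.2232 -0.6099  0.2216] F [-0.7 -1.1  0.7] grip 1.00 tool z [-0.001  0.002 -1.   ] q [ 1.23  0.32 -0.07  1.45  0.02  1.37 -0.06]
(0.48, 0, 0.27) shift [ 0.4508 -0.4846 -0.0476]
(0.448, 0.192, 0.27) shift [ 0.4868 -0.6759 -0.0473]
(0.448, 0.192, 0.19) shift [ 0.4868 -0.6758  0.0327]
rot [-0.0017  0.0004  0.3159]
```

Call:
carry_out --commands '[{"tx": 0.04, "ty": -0.027, "tz": -0.05, "rx": 0, "ry": 0, "rz": 0.05, "jaw": 0}, {"tx": 0.09, "ty": -0.06, "tz": -0.05, "rx": 0, "ry": 0, "rz": 0.1, "jaw": 0}, {"tx": 0.14, "ty": -0.095, "tz": -0.05, "rx": 0, "ry": 0, "rz": 0.15, "jaw": 0}, {"tx": 0.19, "ty": -0.13, "tz": -0.05, "rx": 0, "ry": 0, "rz": 0.2, "jaw": 0}, {"tx": 0.24, "ty": -0.165, "tz": -0.05, "rx": 0, "ry": 0, "rz": 0.25, "jaw": 0}, {"tx": 0.29, "ty": -0.195, "tz": -0.05, "rx": 0, "ry": 0, "rz": 0.316, "jaw": 0}, {"tx": 0.34, "ty": -0.235, "tz": -0.05, "rx": 0, "ry": 0, "rz": 0.316, "jaw": 0}, {"tx": 0.38, "ty": -0.275, "tz": -0.05, "rx": 0, "ry": 0, "rz": 0.316, "jaw": 0}, {"tx": 0.4, "ty": -0.31, "tz": -0.05, "rx": 0, "ry": 0, "rz": 0.316, "jaw": 0}, {"tx": 0.41, "ty": -0.34, "tz": -0.05, "rx": 0, "ry": 0, "rz": 0.316, "jaw": 0}]'

```text
time: 1.35
position: [0.4918, -0.1477, 0.2721]
tool_rot: [-3.14, -0.059, 0.001]
ft_force: [0.6, 1.1, 1.0]
grip_width: 0.017
```

```bash
python3 -c "
from h import *
go([(.48,0,.27),(.448,.192,.27),(.448,.192,.19)],.035)"
```

```text
t 1.35 pos [ 0.4918 -0.1477  0.2721] F [0.6 1.1 1. ] grip 0.02 tool z [-0.001  0.001 -1.   ] q [ 0.68  0.03 -0.45  1.69  0.01  1.42 -1.3 ]
(0.48, 0, 0.27) shift [-0.0063 -0.148   0.0022]
(0.448, 0.192, 0.27) shift [-0.0311 -0.3411  0.0023]
(0.448, 0.192, 0.19) shift [-0.031  -0.341   0.0823]
rot [-0.0007  0.0006  0.0025]
```

```bash
python3 - <<'E'
from bench import ctrl,get_image,camera_info
from h import *
import json
c=camera_info("wrist");im=get_image("wrist")[:,:,::-1].copy();cv2.imwrite("pics/w1.png",im)
np.savez("w1.npz",**c)
hsv=cv2.cvtColor(im,cv2.COLOR_BGR2HSV)
for name,z,lo,hi in(("green",.072,(50,130,60),(75,255,255)),("red",.072,(0,190,90),(4,255,255)),("blue",.076,(105,150,80),(120,255,255)),("orange",.079,(8,150,150),(24,255,255)),("white",.075,(0,0,190),(180,50,255))):
    m=cv2.inRange(hsv,lo,hi)
    N,l,st,ce=cv2.connectedComponentsWithStats(m)
    for i in range(1,N):
        if st[i,4]>150: print(name,ce[i].round(1),st[i],onz(c,*ce[i],z).round(4))
E
```

```text
blue [393.6 205.8] [378 192  33  31 276] [ 0.4567 -0.2458  0.076 ]
orange [ 73.6 176.6] [ 63 114  22 126 525] [0.4806 0.1584 0.079 ]
orange [ 39.4 167.7] [  0 136  53  66 351] [0.4904 0.1981 0.079 ]
orange [108.8 257.3] [ 73 241  59  38 935] [0.3685 0.135  0.079 ]
white [206.8  96.9] [201  59  12  77 312] [ 0.5813 -0.0136  0.075 ]
white [ 39.9 111.1] [  0 110  84   4 261] [0.5579 0.1841 0.075 ]
white [ 92.2 156.6] [ 82 153  23   8 163] [0.506  0.1332 0.075 ]
white [ 80.9 180.5] [ 75 164  14  29 271] [0.4747 0.1536 0.075 ]
white [320.4 203.1] [ 304  185   35   38 1031] [ 0.4564 -0.1507  0.075 ]
white [ 82.6 210. ] [ 71 201  26  18 402] [0.4348 0.1598 0.075 ]
white [ 92.8 235.5] [ 71 226  57  15 297] [0.3985 0.1537 0.075 ]
```

View pics/w1.png

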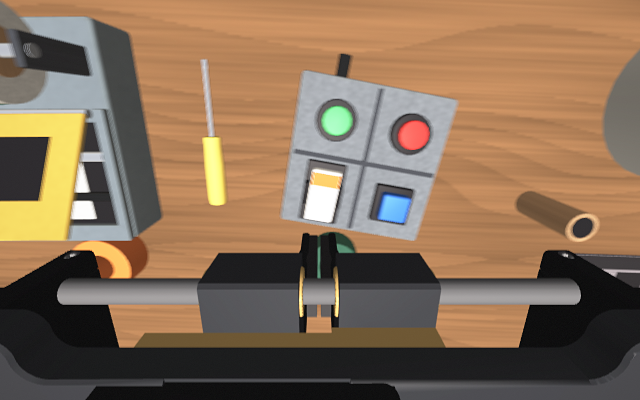

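Call:
carry_out --commands '[{"tx": -0.005, "ty": -0.05, "tz": 0, "rx": 0, "ry": 0, "rz": 0, "jaw": 0}, {"tx": -0.01, "ty": -0.1, "tz": 0, "rx": 0, "ry": 0, "rz": 0, "jaw": 0}, {"tx": -0.015, "ty": -0.15, "tz": 0, "rx": 0, "ry": 0, "rz": 0, "jaw": 0}, {"tx": -0.02, "ty": -0.2, "tz": 0, "rx": 0, "ry": 0, "rz": 0, "jaw": 0}, {"tx": -0.025, "ty": -0.25, "tz": 0, "rx": 0, "ry": 0, "rz": 0, "jaw": 0}, {"tx": -0.03, "ty": -0.3, "tz": 0, "rx": 0, "ry": 0, "rz": 0, "jaw": 0}, {"tx": -0.031, "ty": -0.341, "tz": 0, "rx": 0, "ry": 0, "rz": 0, "jaw": 0}, {"tx": -0.031, "ty": -0.341, "tz": 0.04, "rx": 0, "ry": 0, "rz": 0, "jaw": 0}, {"tx": -0.031, "ty": -0.341, "tz": 0.082, "rx": 0, "ry": 0, "rz": 0, "jaw": 0}, {"tx": -0.031, "ty": -0.341, "tz": 0.082, "rx": 0, "ry": 0, "rz": 0, "jaw": 0}]'

```text
time: 2.65
position: [0.4463, 0.1883, 0.1877]
tool_rot: [3.14, 0.055, -0.01]
ft_force: [0.7, 0.4, 0.8]
grip_width: 0.008
```

```bash
python3 -c "
from h import *
go([(.448,.192,.16),(.448,.192,.101)],.035)"
```

```text
t 2.65 pos [0.4463 0.1883 0.1877] F [0.7 0.4 0.8] grip 0.01 tool z [-0.007 -0.002 -1.   ] q [ 0.37  0.03 -0.83  1.87  0.02  1.26 -2.  ]
(0.448, 0.192, 0.16) shift [ 0.002  -0.0037  0.0277]
(0.448, 0.192, 0.101) shift [ 0.0024 -0.0038  0.0867]
rot [0.0014 0.0067 0.    ]
```

Call:
carry_out --commands '[{"tx": 0.002, "ty": -0.004, "tz": 0.015, "rx": 0, "ry": 0.007, "rz": 0, "jaw": 0}, {"tx": 0.002, "ty": -0.004, "tz": 0.027, "rx": 0, "ry": 0.007, "rz": 0, "jaw": 0}, {"tx": 0.002, "ty": -0.004, "tz": 0.036, "rx": 0, "ry": 0.007, "rz": 0, "jaw": 0}, {"tx": 0.002, "ty": -0.004, "tz": 0.045, "rx": 0, "ry": 0.007, "rz": 0, "jaw": 0}, {"tx": 0.002, "ty": -0.004, "tz": 0.054, "rx": 0, "ry": 0.007, "rz": 0, "jaw": 0}, {"tx": 0.002, "ty": -0.004, "tz": 0.063, "rx": 0, "ry": 0.007, "rz": 0, "jaw": 0}, {"tx": 0.002, "ty": -0.004, "tz": 0.071, "rx": 0, "ry": 0.007, "rz": 0, "jaw": 0}, {"tx": 0.002, "ty": -0.004, "tz": 0.078, "rx": 0, "ry": 0.007, "rz": 0, "jaw": 0}, {"tx": 0.002, "ty": -0.004, "tz": 0.082, "rx": 0, "ry": 0.007, "rz": 0, "jaw": 0}, {"tx": 0.002, "ty": -0.004, "tz": 0.082, "rx": 0, "ry": 0.007, "rz": 0, "jaw": 0}]'

```text
time: 3.9
position: [0.4505, 0.1934, 0.1082]
tool_rot: [-3.141, -0.055, -0.011]
ft_force: [-0.7, 0.1, -0.9]
grip_width: 0.009
```

```bash
python3 -c "
from h import *
go([(.448,.192,.101)],.035)"
```

```text
t 3.90 pos [0.4505 0.1934 0.1082] F [-0.7  0.1 -0.9] grip 0.01 tool z [ 0.007  0.    -1.   ] q [ 0.33  0.13 -0.83  1.96  0.11  1.09 -2.09]
(0.448, 0.192, 0.101) shift [-0.0026  0.0014  0.0072]
rot [ 0.0001 -0.0067 -0.0001]
```

Call:
carry_out --commands '[{"tx": -0.002, "ty": 0.001, "tz": 0.004, "rx": 0, "ry": 0, "rz": 0, "jaw": 0}, {"tx": -0.002, "ty": 0.001, "tz": 0.007, "rx": 0, "ry": 0, "rz": 0, "jaw": 0}, {"tx": -0.002, "ty": 0.001, "tz": 0.009, "rx": 0, "ry": 0, "rz": 0, "jaw": 0}, {"tx": -0.002, "ty": 0.001, "tz": 0.009, "rx": 0, "ry": 0, "rz": 0, "jaw": 0}]'

```text
time: 4.4
position: [0.4491, 0.1926, 0.1031]
tool_rot: [3.139, 0.055, 0.012]
ft_force: [-10.1, -3.7, 27.5]
grip_width: 0.006
```

```bash
python3 -c "
from h import *
go([(.448,.192,.101)],.035)
from bench import *
import cv2
im=get_image('scene');cv2.imwrite('pics/s2.png',cv2.resize(im[120:280,200:420,::-1],None,fx=3.6,fy=3.6))"
```

```text
t 4.40 pos [0.4491 0.1926 0.1031] F [-10.1  -3.7  27.5] grip 0.01 tool z [ 0.008 -0.002 -1.   ] q [ 0.33  0.14 -0.83  1.97  0.12  1.08 -2.09]
(0.448, 0.192, 0.101) shift [-0.0012  0.0006  0.0021]
rot [ 0.0024 -0.0076 -0.0002]
```

View pics/s2.png

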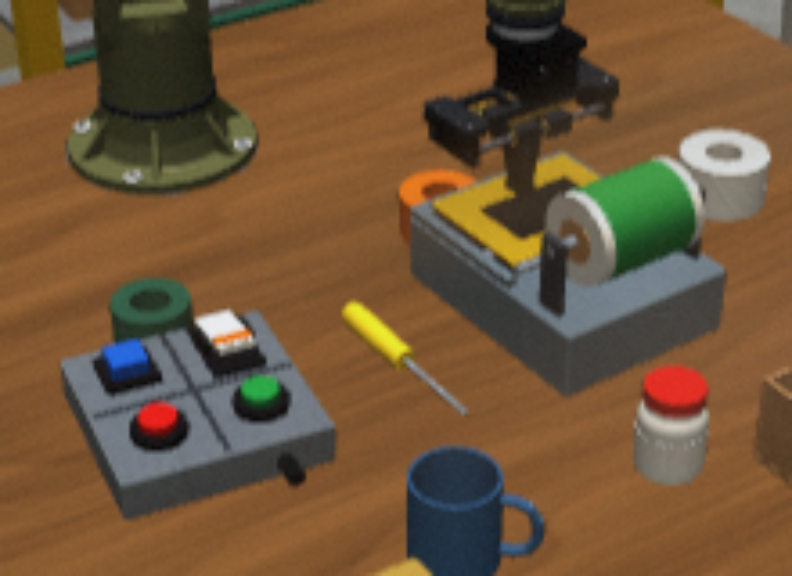

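Call:
carry_out --commands '[{"tx": 0, "ty": 0, "tz": -0.03, "rx": 0, "ry": 0, "rz": 0, "jaw": 0}, {"tx": 0, "ty": 0, "tz": -0.08, "rx": 0, "ry": 0, "rz": 0, "jaw": 0}, {"tx": 0, "ty": 0.02, "tz": -0.13, "rx": 0, "ry": 0, "rz": 0, "jaw": 0}, {"tx": 0.01, "ty": 0.06, "tz": -0.14, "rx": 0, "ry": 0, "rz": 0.05, "jaw": 0}, {"tx": 0.02, "ty": 0.11, "tz": -0.14, "rx": 0, "ry": 0, "rz": 0.1, "jaw": 0}, {"tx": 0.03, "ty": 0.16, "tz": -0.14, "rx": 0, "ry": 0, "rz": 0.15, "jaw": 0}, {"tx": 0.034, "ty": 0.21, "tz": -0.14, "rx": 0, "ry": 0, "rz": 0.178, "jaw": 0}, {"tx": 0.034, "ty": 0.26, "tz": -0.12, "rx": 0, "ry": 0, "rz": 0.178, "jaw": 0}, {"tx": 0.034, "ty": 0.31, "tz": -0.08, "rx": 0, "ry": 0, "rz": 0.178, "jaw": 0}, {"tx": 0.034, "ty": 0.353, "tz": -0.04, "rx": 0, "ry": 0, "rz": 0.178, "jaw": 0}, {"tx": 0.034, "ty": 0.353, "tz": -0.02, "rx": 0, "ry": 0, "rz": 0.178, "jaw": 0}, {"tx": 0.034, "ty": 0.353, "tz": -0.01, "rx": 0, "ry": 0, "rz": 0.178, "jaw": 0}]'

```text
time: 5.95
position: [0.4938, -0.1592, 0.1082]
tool_rot: [-3.132, 0.226, -0.007]
ft_force: [0.4, 0.1, 0.2]
grip_width: 0.002
```

```bash
python3 -c "
from h import *
go([(.4955,-.159,.085),(.4955,-.159,.070)],-.143)
from bench import *
import cv2
im=get_image('scene');cv2.imwrite('pics/s3.png',cv2.resize(im[120:280,200:420,::-1],None,fx=3.6,fy=3.6))
im=get_image('top');cv2.imwrite('pics/t3.png',cv2.resize(im[140:310,200:450,::-1],None,fx=3.2,fy=3.2))
"
```

```text
t 5.95 pos [ 0.4938 -0.1592  0.1082] F [0.4 0.1 0.2] grip 0.00 tool z [ 0.005  0.001 -1.   ] q [ 0.71  0.16 -0.48  1.9   0.08  1.09 -1.52]
(0.4955, -0.159, 0.085) shift [ 0.0015 -0.0004  0.0232]
(0.4955, -0.159, 0.07) shift [ 0.0015 -0.0003  0.0382]
rot [-0.0021 -0.0045 -0.0011]
```

View pics/s3.png

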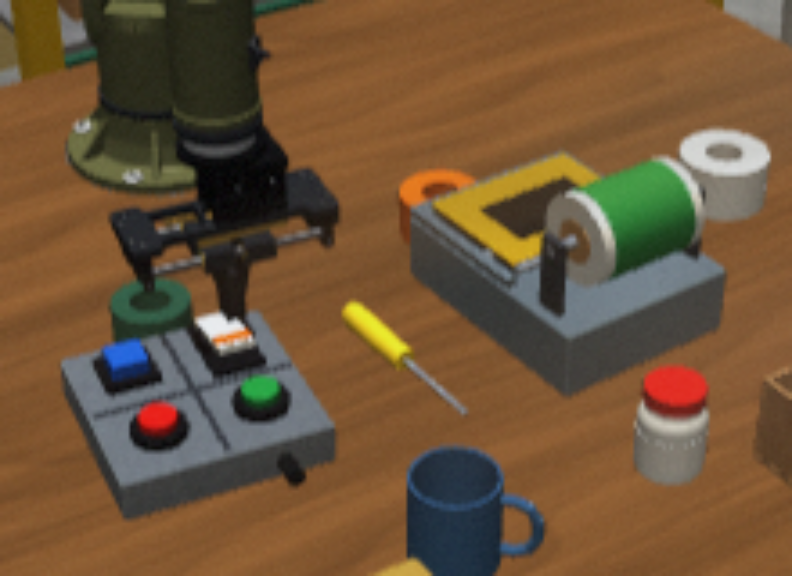

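View pics/t3.png

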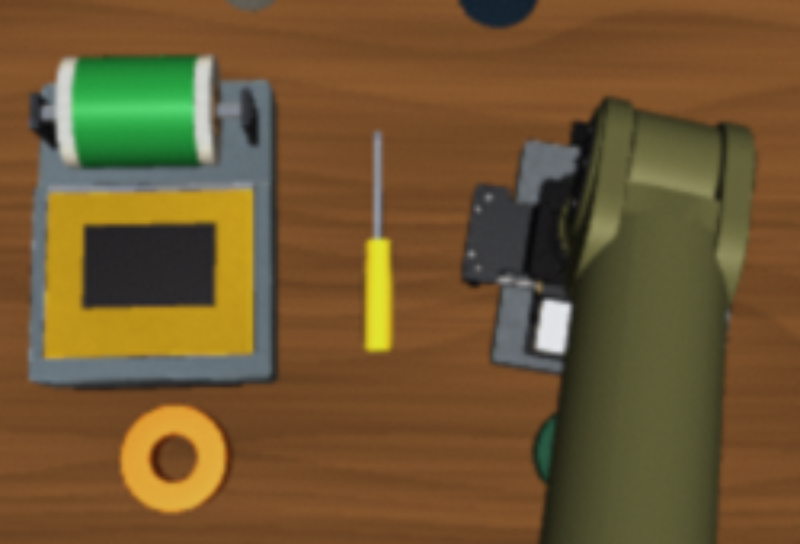

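Cover lies flat in both views (top crop 45–253, 188–356). The closed fingertips hang over the orange end of the rocker (scene crop ~232,318). Now I press it.

Call:
carry_out --commands '[{"tx": 0.002, "ty": 0, "tz": 0.015, "rx": 0, "ry": 0, "rz": 0, "jaw": 0}, {"tx": 0.002, "ty": 0, "tz": 0.023, "rx": 0, "ry": 0, "rz": 0, "jaw": 0}, {"tx": 0.002, "ty": 0, "tz": 0.028, "rx": 0, "ry": 0, "rz": 0, "jaw": 0}, {"tx": 0.002, "ty": 0, "tz": 0.033, "rx": 0, "ry": 0, "rz": 0, "jaw": 0}, {"tx": 0.002, "ty": 0, "tz": 0.037, "rx": 0, "ry": 0, "rz": 0, "jaw": 0}, {"tx": 0.002, "ty": 0, "tz": 0.037, "rx": 0, "ry": 0, "rz": 0, "jaw": 0}]'

```text
time: 6.8
position: [0.4972, -0.1595, 0.0728]
tool_rot: [-3.133, 0.225, -0.011]
ft_force: [0.2, -0.3, 1.4]
grip_width: 0.005
```

Call:
carry_out --commands '[{"tx": 0, "ty": 0, "tz": 0.002, "rx": 0, "ry": 0, "rz": 0, "jaw": 0}, {"tx": 0, "ty": 0, "tz": 0.002, "rx": 0, "ry": 0, "rz": 0, "jaw": 0}]'

```text
time: 7.05
position: [0.4973, -0.1595, 0.0709]
tool_rot: [-3.133, 0.225, -0.012]
ft_force: [1.0, 0.7, 0.8]
grip_width: 0.002
```

Call:
carry_out --commands '[{"tx": 0, "ty": 0, "tz": 0.002, "rx": 0, "ry": 0, "rz": 0, "jaw": 0}, {"tx": 0, "ty": 0, "tz": 0.003, "rx": 0, "ry": 0, "rz": 0, "jaw": 0}, {"tx": 0, "ty": 0, "tz": 0.003, "rx": 0, "ry": 0, "rz": 0, "jaw": 0}]'

```text
time: 7.42
position: [0.4977, -0.1596, 0.069]
tool_rot: [-3.133, 0.225, -0.013]
ft_force: [-0.1, 0.7, 9.7]
grip_width: 0.007
```

Call:
carry_out --commands '[{"tx": 0, "ty": 0, "tz": 0.0015, "rx": 0, "ry": 0, "rz": 0, "jaw": 0}, {"tx": 0, "ty": 0, "tz": 0.0015, "rx": 0, "ry": 0, "rz": 0, "jaw": 0}]'

```text
time: 7.68
position: [0.4978, -0.1596, 0.0686]
tool_rot: [3.133, -0.225, 0.012]
ft_force: [-2.5, 1.1, 16.6]
grip_width: 0.005
```

Call:
carry_out --commands '[{"tx": 0, "ty": 0, "tz": -0.02, "rx": 0, "ry": 0, "rz": 0, "jaw": 0}, {"tx": -0.01, "ty": 0.02, "tz": -0.06, "rx": 0, "ry": 0, "rz": 0, "jaw": 0}, {"tx": -0.028, "ty": 0.06, "tz": -0.06, "rx": 0, "ry": 0, "rz": 0, "jaw": 0}, {"tx": -0.028, "ty": 0.095, "tz": -0.06, "rx": 0, "ry": 0, "rz": 0, "jaw": 0}, {"tx": -0.028, "ty": 0.095, "tz": -0.06, "rx": 0, "ry": 0, "rz": 0, "jaw": 0}]'

```text
time: 8.3
position: [0.4532, -0.2525, 0.1252]
tool_rot: [-3.133, 0.234, -0.007]
ft_force: [0.5, 0.5, -0.5]
grip_width: 0.002
```

```bash
python3 -c "
from h import *
go([(.455,-.2495,.085),(.455,-.2495,.068)],-.143)
from bench import *
import cv2
im=get_image('scene');cv2.imwrite('pics/s4.png',cv2.resize(im[180:270,200:320,::-1],None,fx=6,fy=6,interpolation=cv2.INTER_CUBIC))
im=get_image('wrist');cv2.imwrite('pics/w4.png',im[:,:,::-1])
"
```

```text
t 8.30 pos [ 0.4532 -0.2525  0.1252] F [ 0.5  0.5 -0.5] grip 0.00 tool z [ 0.005  0.    -1.   ] q [ 0.84  0.13 -0.4   1.89  0.06  1.13 -1.31]
(0.455, -0.2495, 0.085) shift [ 0.0012 -0.0032  0.0402]
(0.455, -0.2495, 0.068) shift [ 0.0011 -0.0032  0.0572]
rot [-0.0007 -0.0046 -0.006 ]
```

View pics/s4.png

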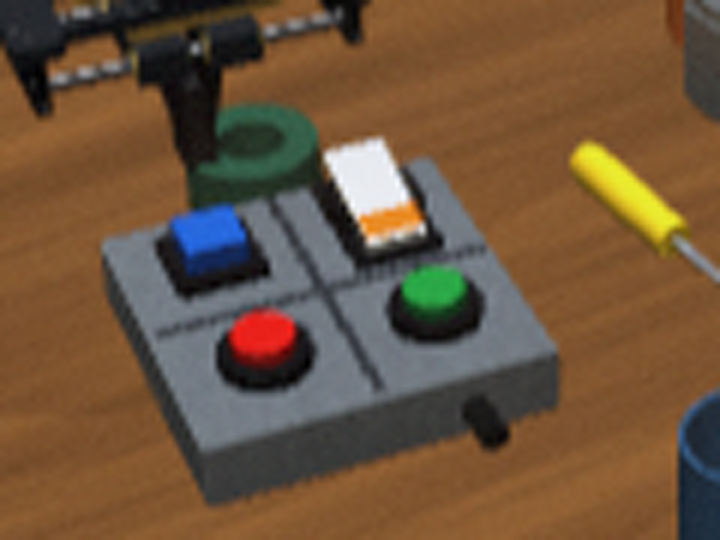

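View pics/w4.png

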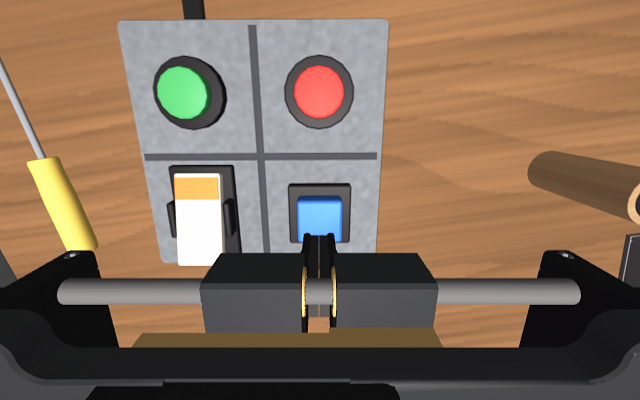

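Rocker's orange end is now down (scene crop 390,222), and the fingers line up with the blue key (wrist column ~319). Pressing blue.

Call:
carry_out --commands '[{"tx": 0.003, "ty": -0.001, "tz": 0.03, "rx": 0, "ry": 0, "rz": 0, "jaw": 0}, {"tx": 0.003, "ty": -0.001, "tz": 0.045, "rx": 0, "ry": 0, "rz": 0, "jaw": 0}, {"tx": 0.003, "ty": -0.001, "tz": 0.05, "rx": 0, "ry": 0, "rz": 0, "jaw": 0}, {"tx": 0.003, "ty": -0.001, "tz": 0.055, "rx": 0, "ry": 0, "rz": 0, "jaw": 0}, {"tx": 0.003, "ty": -0.001, "tz": 0.059, "rx": 0, "ry": 0, "rz": 0, "jaw": 0}, {"tx": 0.003, "ty": -0.001, "tz": 0.059, "rx": 0, "ry": 0, "rz": 0, "jaw": 0}]'

```text
time: 9.15
position: [0.4595, -0.2487, 0.0683]
tool_rot: [-3.133, 0.224, -0.012]
ft_force: [-2.9, 2.6, 7.6]
grip_width: 0.012
```

Call:
carry_out --commands '[{"tx": 0, "ty": 0, "tz": 0.001, "rx": 0, "ry": 0, "rz": 0, "jaw": 0}, {"tx": 0, "ty": 0, "tz": 0.001, "rx": 0, "ry": 0, "rz": 0, "jaw": 0}]'

```text
time: 9.4
position: [0.4596, -0.2488, 0.0682]
tool_rot: [-3.133, 0.225, -0.012]
ft_force: [-4.3, 3.8, 14.0]
grip_width: 0.005
```

Call:
carry_out --commands '[{"tx": 0, "ty": 0, "tz": -0.02, "rx": 0, "ry": 0, "rz": 0, "jaw": 0}, {"tx": 0, "ty": 0, "tz": -0.06, "rx": 0, "ry": 0, "rz": 0, "jaw": 0}, {"tx": 0.02, "ty": -0.03, "tz": -0.06, "rx": 0, "ry": 0, "rz": 0, "jaw": 0}, {"tx": 0.05, "ty": -0.07, "tz": -0.06, "rx": 0, "ry": 0, "rz": 0, "jaw": 0}, {"tx": 0.09, "ty": -0.094, "tz": -0.06, "rx": 0, "ry": 0, "rz": 0, "jaw": 0}, {"tx": 0.09, "ty": -0.094, "tz": -0.06, "rx": 0, "ry": 0, "rz": 0, "jaw": 0}]'

```text
time: 10.15
position: [0.5642, -0.1658, 0.127]
tool_rot: [-3.132, 0.217, -0.016]
ft_force: [-0.2, -0.5, 0.3]
grip_width: 0.007
```

```bash
python3 -c "
from h import *
go([(.562,-.169,.08),(.562,-.169,.066)],-.143)
from bench import *
import cv2
im=get_image('scene');cv2.imwrite('pics/s5.png',cv2.resize(im[180:270,200:320,::-1],None,fx=6,fy=6,interpolation=cv2.INTER_CUBIC))
im=get_image('wrist');cv2.imwrite('pics/w5.png',im[:,:,::-1])
"
```

```text
t 10.15 pos [ 0.5642 -0.1658  0.127 ] F [-0.2 -0.5  0.3] grip 0.01 tool z [ 0.01   0.002 -1.   ] q [ 0.66  0.29 -0.49  1.72  0.14  1.16 -1.57]
(0.562, -0.169, 0.08) shift [-0.0022  0.0036  0.047 ]
(0.562, -0.169, 0.066) shift [-0.0023  0.0037  0.061 ]
rot [-0.0032 -0.0097  0.0049]
```

View pics/s5.png

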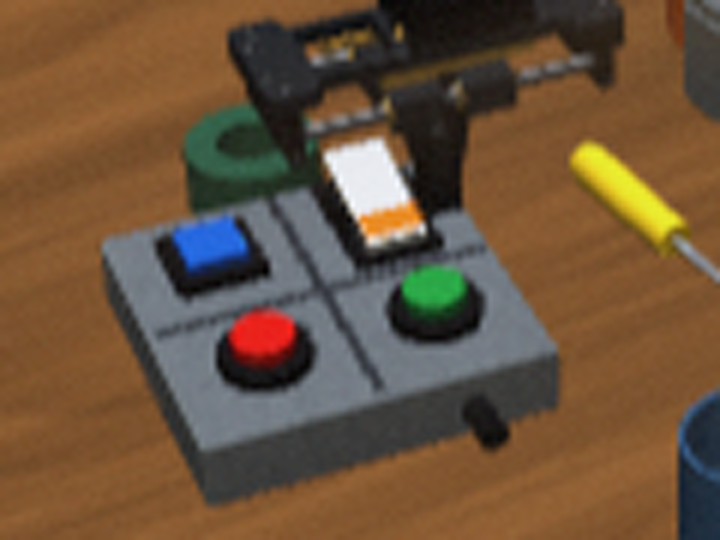

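View pics/w5.png

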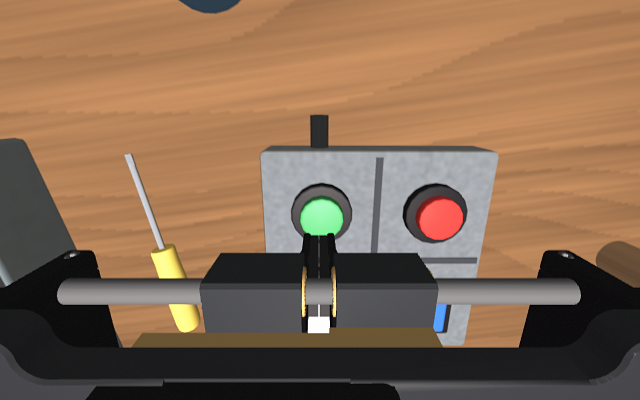

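Blue key sits visibly lower (scene crop 210,245), rocker still on, fingers over green (wrist column ~321). Pressing green.

Call:
carry_out --commands '[{"tx": -0.002, "ty": 0.002, "tz": 0.03, "rx": 0, "ry": 0, "rz": 0, "jaw": 0}, {"tx": -0.002, "ty": 0.002, "tz": 0.048, "rx": 0, "ry": 0, "rz": 0, "jaw": 0}, {"tx": -0.002, "ty": 0.002, "tz": 0.054, "rx": 0, "ry": 0, "rz": 0, "jaw": 0}, {"tx": -0.002, "ty": 0.002, "tz": 0.058, "rx": 0, "ry": 0, "rz": 0, "jaw": 0}, {"tx": -0.002, "ty": 0.002, "tz": 0.062, "rx": 0, "ry": 0, "rz": 0, "jaw": 0}, {"tx": -0.002, "ty": 0.002, "tz": 0.062, "rx": 0, "ry": 0, "rz": 0, "jaw": 0}]'

```text
time: 11.0
position: [0.5595, -0.171, 0.0664]
tool_rot: [3.133, -0.225, 0.012]
ft_force: [-4.9, 0.1, 9.2]
grip_width: 0.003
```

Call:
carry_out --commands '[{"tx": 0, "ty": 0, "tz": 0.001, "rx": 0, "ry": 0, "rz": 0, "jaw": 0}, {"tx": 0, "ty": 0, "tz": 0.001, "rx": 0, "ry": 0, "rz": 0, "jaw": 0}]'

```text
time: 11.25
position: [0.5595, -0.171, 0.0663]
tool_rot: [3.132, -0.225, 0.012]
ft_force: [-6.1, 1.1, 13.3]
grip_width: 0.006
```

Call:
carry_out --commands '[{"tx": 0, "ty": 0, "tz": -0.01, "rx": 0, "ry": 0, "rz": 0, "jaw": 0}, {"tx": 0, "ty": 0, "tz": -0.05, "rx": 0, "ry": 0, "rz": 0, "jaw": 0}, {"tx": 0, "ty": 0, "tz": -0.1, "rx": 0, "ry": 0, "rz": 0, "jaw": 0}, {"tx": 0, "ty": 0, "tz": -0.15, "rx": 0, "ry": 0, "rz": 0, "jaw": 0}, {"tx": 0, "ty": 0.05, "tz": -0.2, "rx": 0, "ry": 0, "rz": 0, "jaw": 0}, {"tx": 0, "ty": 0.1, "tz": -0.2, "rx": 0, "ry": 0, "rz": 0, "jaw": 0}, {"tx": 0, "ty": 0.15, "tz": -0.2, "rx": 0, "ry": 0, "rz": 0, "jaw": 0}, {"tx": 0, "ty": 0.2, "tz": -0.2, "rx": 0, "ry": 0, "rz": 0, "jaw": 0}, {"tx": 0, "ty": 0.25, "tz": -0.2, "rx": 0, "ry": 0, "rz": 0, "jaw": 0}, {"tx": 0, "ty": 0.25, "tz": -0.2, "rx": 0, "ry": 0, "rz": 0, "jaw": 0}]'

```text
time: 12.5
position: [0.5196, -0.4237, 0.2625]
tool_rot: [3.131, -0.237, 0.01]
ft_force: [0.0, -0.1, -0.0]
grip_width: 0.007
```

```bash
python3 -c "
from h import *
go([])
from bench import *
import cv2
a=cv2.resize(get_image('scene')[140:270,200:420,::-1],(700,414),interpolation=cv2.INTER_CUBIC)
cv2.imwrite('pics/s6.png',a)
im=get_image('top');cv2.imwrite('pics/t6.png',cv2.resize(im[100:310,120:460,::-1],None,fx=2.3,fy=2.3,interpolation=cv2.INTER_CUBIC))
"
```

```text
t 12.50 pos [ 0.5196 -0.4237  0.2625] F [ 0.  -0.1 -0. ] grip 0.01 tool z [ 0.006 -0.002 -1.   ] q [ 0.9   0.37 -0.35  1.33  0.12  1.46 -1.16]
```

View pics/s6.png

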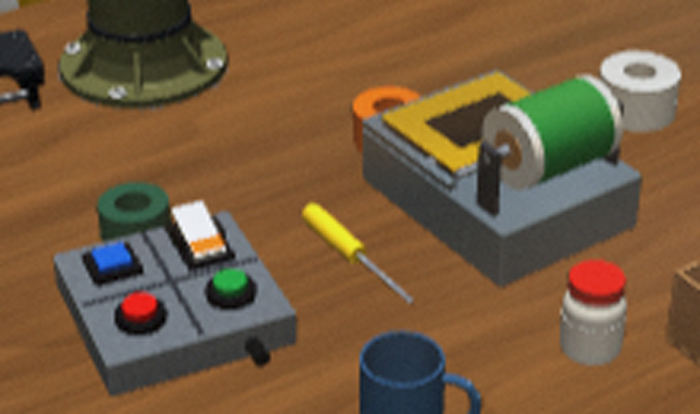

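View pics/t6.png

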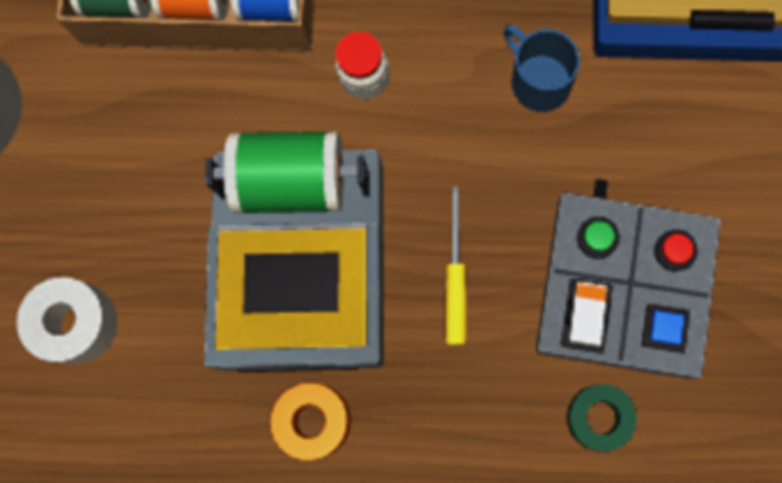

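Both views show the cover flat, the rocker on, blue in, green back up and the loose items where they were. I'm handing in.

```bash
python3 -c "
from bench import ctrl
print(ctrl.close_job())"
```

```text
the job is handed in; nothing more can be done
None
```

I did all four steps in the order asked, using the closed fingertips, and handed the job in at about 12.6 s. The hand-in gave no verdict. In every case the readings are the fingertip height and vertical force at the end of the press:

| Step | Fingertip height | Force | What it means |
|---|---|---|---|
| Cover pushed down | 103 mm | 27 N | The shut height; it stopped there |
| Rocker, orange end | 68.6 mm | 17 N | Stopped within 1 mm of the "on" height |
| Blue key | 68.2 mm | 14 N | Fully in is 68 mm |
| Green button | 66.3 mm | 13 N | Fully in is 66 mm; then released |

After the arm pulled clear, the scene and top pictures showed the cover flat, the orange end down, the blue key in and the green button back up. The red button was untouched, and the rolls, mug, jar and screwdriver looked unmoved. The cardboard core was outside those last pictures, but the arm did not go near it at low height. The force reading was zero.

- **Camera disagreement:** the scene and top cameras differed by 4 to 9 mm on the control positions. I relied mainly on the top camera and used the wrist camera to check left–right alignment over the blue and green controls.
- **Rejected call:** my first move call was refused as invalid because the rows left out "rx" and "ry". Nothing moved.

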